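# Square a stack of blanks and hold the drilling jig's sprung jaw open for loading

### The arm

A 6-joint arm with a two-finger parallel gripper is mounted at the origin on the work surface. World frame = base frame: x ahead of the robot, y to its left, z up, the work surface at z = 0. Lengths are in m, angles in degrees, forces in N, time in s.
With the tool pointing down it reaches from about 0.4 to 0.825 m from the base axis. Payload 7 kg.
Tool frame: the origin (TCP) lies at the very end of the fingers, on their centre line; the grasp point (between the pads) lies 19 mm behind it; x points along the fingers, y is the direction in which the jaws open and shut, and the axes are right-handed (so a half turn about x gives the same grasp; the last joint's range is limited). The gripper opens to 88 mm and grips with 3 to 60 N. Pads are 19 mm wide; open, the fingers measure 130 mm over their backs; the gripper's body (78 mm by 193 mm) begins 47 mm behind the grasp point.
Start: joints at [-58.493, 20.546, 0.682, 0, -70.136, -16.507], TCP at [0.175, -0.652, 0.227] pointing down, gripper open.
Joint ranges: [-176.03, 176.03], [-82.01, 121.73], [-58.28, 71.71], [-173.87, 95.51], [-174.79, -0.11], [-173.66, 173.66]. Speed limits (degrees/s): [136.94, 136.94, 172.46, 180, 180, 180].

### API

Orientations are given as [roll, pitch, yaw] about the fixed x, y, z axes, in that order (R = Rz(yaw) Ry(pitch) Rx(roll)).
In Python, from plant import * gives the robot as it stands. The module is installed in compiled form; this text tells all that it offers.
- The arm moves only by the shell command python3 -m creep 'ROWS' [FORCE]. ROWS is a JSON object of lists of equal length, an entry for each row: "jaw": the closure, from -1 (fully open) to 1 (shut); "translation": the shift along the tool's x, y, z in m, a list of three; "roll": the turn about the tool's x in rad. A call has exactly 10 rows; each row shifts and turns the commanded pose from where the row before left it, along the tool's axes as they then stand; what a row does not reach is not made up. A row lasts 1/10 s, in which the tool goes at most 50 mm and 8.59 degrees, less where a joint would pass 70% of its speed; a pose out of reach is approached as far as the arm can. A call with a gripper value outside its range is refused whole. The fingers move at their own pace and stop on an object; FORCE is the grip in N (left out, the last holds). Time passes only in rows, so rows that do not move let the fingers close, or fill a call up. It gives the time, the measured TCP pose, the force and the opening at its end, in the units of the state.
- get_state(): the state, without advancing time (a new reading comes with each control period).
- capture(name): name is "side" or "top"; returns a dict with "image" (384x512x3 uint8, red, green, blue), "fovy" (degrees; the focal length in pixels is half the picture's height over the tangent of half this angle, whatever the lens; pixels are square), "cx", "cy" (the principal point, pixels), "pose" (4x4, takes a point from camera to world coordinates). Camera axes: x right, y up, looking along -z (the intrinsics and any distortion apply to the point x, -y, -z); pixel columns grow to the right and rows downward; lengths in m; the calibration is good to about 2 mm. A picture is of the moment at which its call begins. There is no depth.
- close_job(): hands the job in, once; it reports no verdict.
The state is a dict: "time_s": time; "joints": joint angles; "qd": joint speeds; "joint_torque": joint torques, N m; "tcp_pos": TCP position; "eef_rot": TCP orientation; "contact_force": force on the tool from outside, world axes, zero at the start; "moment": the same for the moment, N m; "gripper_width": finger opening in m.
Only numpy, scipy, OpenCV 4.12 (cv2) and the standard library are available. Lean on these libraries where they do the work, as an engineer would, in place of code of your own. Each camera call takes 0.05 s, during which the arm holds its last target.

### The job

Get this stack ready for drilling: tap the three loose plastic blanks square on their wooden backing board, where it lies, so that all the edges are flush on all four sides. Then take the black pull bar of the spring-jaw drilling jig, pull the jaw open against its springs until its yellow index tab stands level with the red cursor on the scale, and stay there holding it open so that I can drop the stack in: the program finishes while the gripper is still holding the bar. Never let the jaw snap back, do not shift the red cursor, and leave the other things on the bench where they are.

Things in the scene. Friction and masses are not known exactly. Their poses are not given: they have to be found in the camera images.
- board_mid (a point): centre (half-way up, 9 above the bench) of the loose wooden backing board, 58 (its x) x 48 (its y) x 18 high, 40 g, lying flat on the bench. It is the bottom of the stack. z points up.
- blank1_mid (a point): centre of the lowest blank, orange plastic, 58 (its x) x 48 (its y) x 4 thick, 16 g, loose on the board; up to 5 off in x and in y and up to 4 degrees askew at the start. Square means its centre stands over the board's centre and its edges are parallel to the board's.
- blank2_mid (a point): centre of the middle blank, white plastic, same size, loose on blank 1 and likewise off.
- blank3_mid (a point): centre of the top blank, orange plastic, same size, loose on blank 2 and likewise off. The whole stack is 30 high.
- jig: spring-jaw drilling jig, bolted to the bench; origin at the underside of its base centre. Aluminium base 172 (x) x 150 (y) x 12 high; jaws, rods and springs on it reach 42 high. Its x axis points from the pull bar to the fixed dark jaw; the jaw opens towards its -x.
- pull_bar (a point): centre of the black pull bar: a level round bar of 14 dia, 88 long along the jig's y, its axis 29 above the bench, outside the jig's base in front of the front block (closed, a 41 clear gap between bar and block). Two 8 dia draw rods leave it towards +x at 30 either side of its centre, so that 52 are free between them. It moves with the jaw.
- jaw (a joint): how far the blue sprung jaw (with bar and yellow tab) is pulled from its closed stop, m, 0 to 0.066, growing towards the jig's -x. Springs pull it back with 6 N when closed plus 0.13 N per mm, so about 12 N at the cursor; let go, it snaps shut.
- jaw_index (a point): tip of the yellow index tab (top face, at its outer end), 8 wide along x, at the jaw's end on the jig's -y side, 41 above the bench. Moves with the jaw.
- cursor_mark (a point): inner end of the top of the red cursor's pointer, 8 wide along x, 41 above the bench, on the white scale strip at the jig's -y edge, just beside the path of the yellow tab. The tab is at the mark when both have the same x in the jig's frame.
- cursor (a joint): where the red cursor is set on the scale, m, 0.034 to 0.054: the value of joint jaw at which the yellow tab is level with it. It sits stiffly (8 N) and is not to be moved.
- square: bystander: engineer's try square lying flat: dark steel stock 18 x 70 x 14, thin steel blade 90 x 18; origin at its underside
- gear: bystander: red printed gear, 50 dia, 18 high; origin at its underside
- bits: bystander: dark wooden drill-bit block 34 x 96 x 22 with upright drill bits, 82 high in all; origin at its underside
- caliper: bystander: sliding caliper lying flat, 220 long, 14 high; origin at its underside
- tape: bystander: roll of black tape lying flat, 96 dia, 24 high; origin at its underside
- cleaner: bystander: white bottle with blue cap, 52 dia, 125 high; origin at its underside
- tray: bystander: red open parts tray with small printed parts in it, 100 x 140 x 40; origin at its underside
Things that resemble listed ones, but are neither listed nor needed, are in the scene too. Leave any green or purple look-alike of the part that bears blank3_mid alone.

How it is judged:
By the outcome, as a careful person would: the job done as asked, in the order asked, and still so for the second after the job is handed in, while the arm keeps its last pose, push and grip.
It also fails if it takes over 64 s, if anything falls off the work surface, if the arm or the gripper's body presses on something with over 40 N, if the wrist force passes 120 N, or if a joint passes its speed limit or range.

## Working session

There is one attempt and no reset: what is moved stays moved. The work goes in short steps, Python scripts to look and compute and a shell command to move; the robot and the scene stay as the last step left them, time stands still between calls to the robot, and variables do not carry over. Pictures are saved under pics/ and viewed, and the job is handed in when it is done.

```bash
mkdir -p pics
cat > h.py <<'E'
import numpy as np, cv2
from plant import *
def snap(name,fn):
    c=capture(name); cv2.imwrite(f'pics/{fn}.png',c['image'][:,:,::-1]); np.save(f'pics/{fn}.npy',c,allow_pickle=True); return c
def load(fn): return np.load(f'pics/{fn}.npy',allow_pickle=True).item()
E
python3 - <<'E'
from h import *
for n in('top','side'):
    c=snap(n,n+'0'); print(n,{k:v for k,v in c.items() if k!='image'})
print(get_state())
E
```

```text
top {'fovy': 46.100679987955, 'cx': 261.34013951537, 'cy': 186.02918544092736, 'pose': array([[ 0.01803323,  0.98528753, -0.16995083,  0.34707232],
       [-0.99983372,  0.01731012, -0.00573569, -0.02864181],
       [-0.00270944,  0.17002601,  0.98543585,  1.4848658 ],
       [ 0.        ,  0.        ,  0.        ,  1.        ]])}
side {'fovy': 51.36570471720877, 'cx': 258.2959870453435, 'cy': 191.01347078632, 'pose': array([[-0.9686483 ,  0.17244283, -0.17884052,  0.3985821 ],
       [-0.24792513, -0.6248266 ,  0.74035454,  0.79185111],
       [ 0.01592452,  0.76148223,  0.64799014,  0.77738078],
       [ 0.        ,  0.        ,  0.        ,  1.        ]])}
{'time_s': 0.1, 'joints': array([-5.84943107e+01,  2.05885018e+01,  6.39688614e-01, -1.78451634e-02,
       -7.01366623e+01, -1.65089065e+01]), 'qd': array([-0.02645598, -0.05737259,  0.08424921,  0.09525703, -0.01057387,
       -0.03634164]), 'joint_torque': array([-7.52994110e-04, -5.84164560e+01,  2.93750596e+01,  7.01563686e+00,
        1.00877820e-02, -7.62223726e-05]), 'tcp_pos': array([ 0.17455055, -0.65158809,  0.22570788]), 'eef_rot': array([ 95.40592619,  89.91289319, 110.39663313]), 'contact_force': array([-0.5048477 ,  0.49145208, -0.0918064 ]), 'moment': array([-0.03541003, -0.00773409, -0.00804299]), 'gripper_width': 0.08785786901593103}
```

View pics/top0.png

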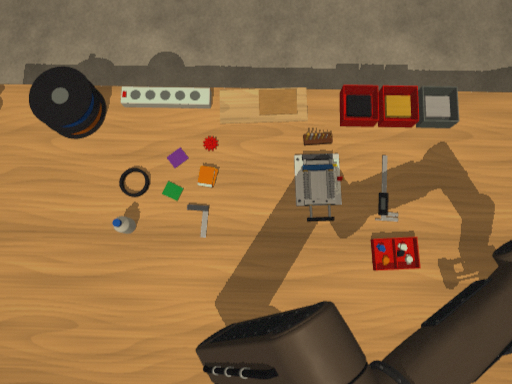

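View pics/side0.png

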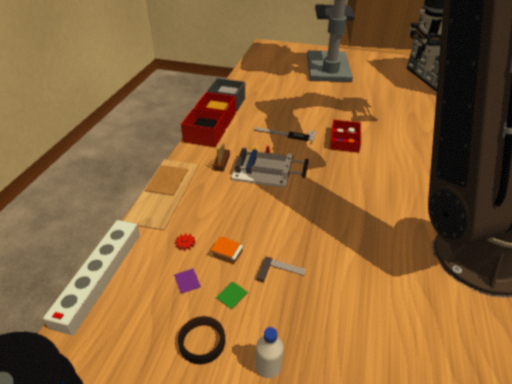

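Run:
```python
from h import *
t=load('top0')['image'][:,:,::-1]; s=load('side0')['image'][:,:,::-1]
a=cv2.resize(t[130:210,150:250],None,fx=5,fy=5,interpolation=cv2.INTER_CUBIC)
b=cv2.resize(s[225:275,200:250],None,fx=8,fy=8,interpolation=cv2.INTER_CUBIC)
b=cv2.copyMakeBorder(b,0,0,0,0,cv2.BORDER_CONSTANT)
cv2.imwrite('pics/z1.png',a); cv2.imwrite('pics/z1b.png',b)
a=cv2.resize(t[115:230,280:360],None,fx=5,fy=5,interpolation=cv2.INTER_CUBIC)
b=cv2.resize(s[135:200,215:320],None,fx=7,fy=7,interpolation=cv2.INTER_CUBIC)
cv2.imwrite('pics/z2.png',a); cv2.imwrite('pics/z2b.png',b)
```

```text
(no output)
```

View pics/z1.png

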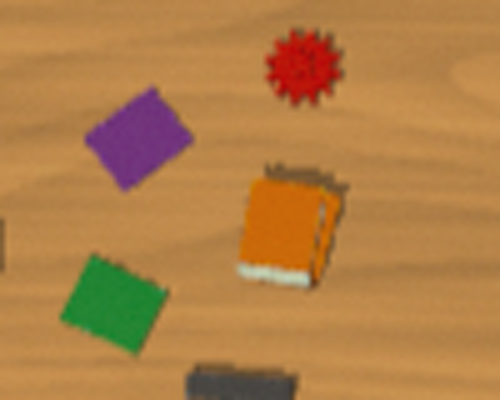

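View pics/z1b.png

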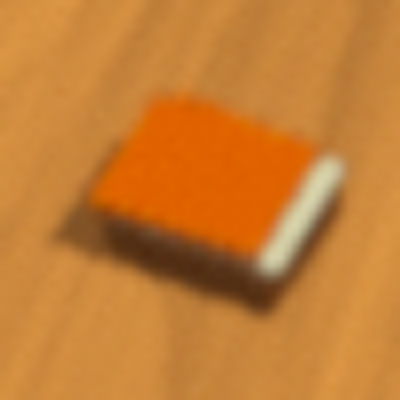

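View pics/z2.png

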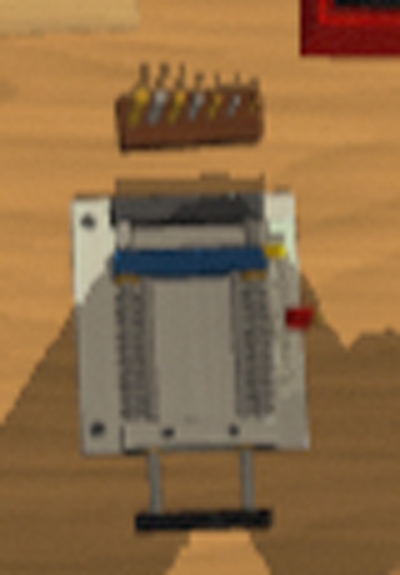

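View pics/z2b.png

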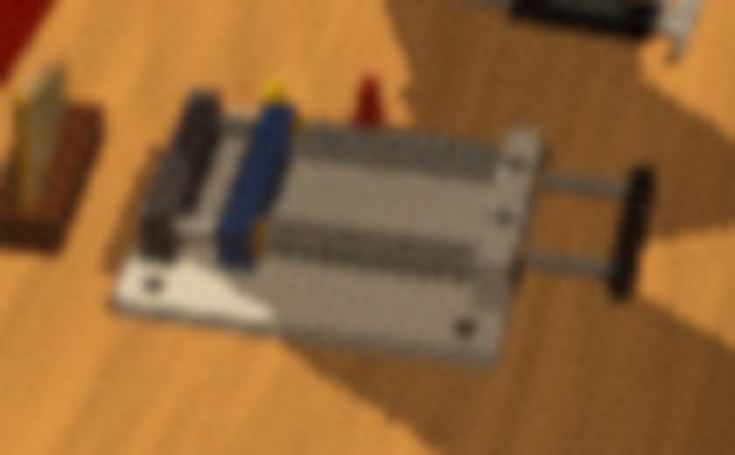

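```bash
cat >> h.py <<'E'
def ray(c,u,v):
    f=192/np.tan(np.radians(c['fovy']/2)); P=np.array(c['pose'])
    d=P[:3,:3]@np.array([(u-c['cx'])/f,-(v-c['cy'])/f,-1.]); return P[:3,3],d
def onz(c,u,v,z):
    o,d=ray(c,u,v); return o+d*(z-o[2])/d[2]
def proj(c,p):
    f=192/np.tan(np.radians(c['fovy']/2)); P=np.array(c['pose']); q=P[:3,:3].T@(np.asarray(p)-P[:3,3]); return c['cx']+f*q[0]/-q[2], c['cy']-f*q[1]/-q[2]
E
python3 - <<'E'
from h import *
t=load('top0')['image'][:,:,::-1]; s=load('side0')['image'][:,:,::-1]
def crop(im,u0,v0,w,h,k):
    a=cv2.resize(im[v0:v0+h,u0:u0+w],None,fx=k,fy=k,interpolation=cv2.INTER_NEAREST)
    a=np.clip(255*(a/255.)**0.6,0,255).astype(np.uint8)
    for i in range(0,w,5): cv2.putText(a,str(u0+i),(i*k,10),0,.35,(0,0,0)); cv2.line(a,(i*k,0),(i*k,4),(0,0,0))
    for i in range(0,h,5): cv2.putText(a,str(v0+i),(0,i*k+10),0,.35,(0,0,0)); cv2.line(a,(0,i*k),(4,i*k),(0,0,0))
    return a
cv2.imwrite('pics/z3.png',crop(t,192,158,30,34,17))
cv2.imwrite('pics/z3b.png',crop(s,204,230,44,38,15))
E
```

```text
(no output)
```

View pics/z3.png

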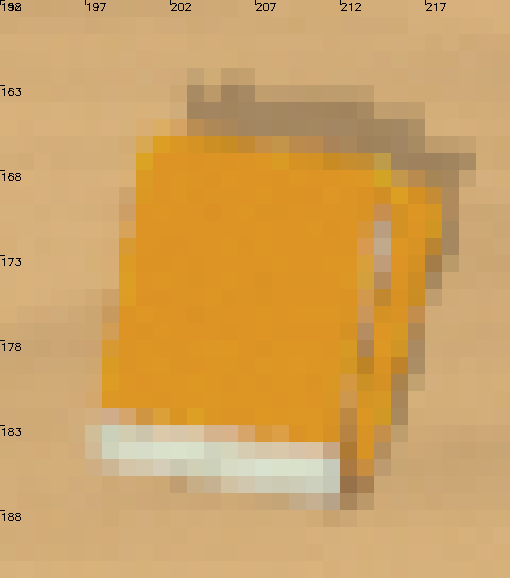

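View pics/z3b.png

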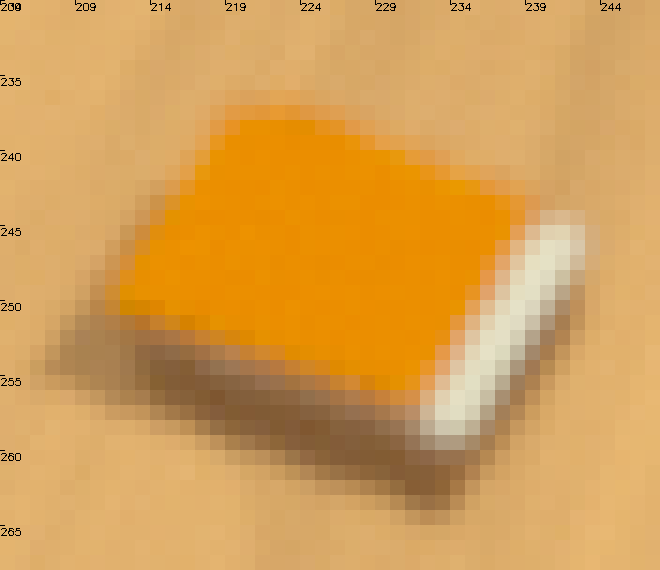

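Run:
```python
from h import *
T=load('top0');S=load('side0')
def quad(c,pts,z):
    q=np.array([onz(c,u,v,z)[:2] for u,v in pts])
    print(np.round(q*1000,1).tolist(),'c',np.round(q.mean(0)*1000,1))
    for i in range(len(q)):
        e=q[(i+1)%len(q)]-q[i]; print('   len %.1f ang %.1f'%(1000*np.hypot(*e),np.degrees(np.arctan2(e[1],e[0]))))
print('top blank3');quad(T,[(200.7,165.8),(214.5,168),(212.2,184),(197.8,182)],.03)
print('side blank3');quad(S,[(220,236.5),(239.8,242.7),(231.5,258),(211,250.2)],.03)
print('top blank2 bottom edge');quad(T,[(197.3,185),(212,187.3)],.026)
print('side blank2 right edge');quad(S,[(235,259.5),(243,246)],.024)
print('side board bottom');quad(S,[(213,256.7),(233,264),(243,249)],.0)
print('top blank1 right edge');quad(T,[(218,169.5),(214,186.5)],.022)
```

```text
top blank3
[[662.2, 181.0], [655.6, 135.3], [601.9, 140.9], [607.7, 188.3]] c [631.8 161.4]
   len 46.3 ang -98.2
   len 54.0 ang 174.0
   len 47.8 ang 83.0
   len 54.9 ang -7.6
side blank3
[[654.5, 136.7], [600.0, 143.8], [605.4, 196.4], [661.2, 186.0]] c [630.3 165.7]
   len 55.0 ang 172.6
   len 52.9 ang 84.2
   len 56.8 ang -10.6
   len 49.7 ang -97.8
top blank2 bottom edge
[[598.4, 190.2], [591.6, 141.6]] c [595.  165.9]
   len 49.0 ang -98.0
   len 49.0 ang 82.0
side blank2 right edge
[[597.5, 193.9], [590.8, 147.1]] c [594.1 170.5]
   len 47.3 ang -98.1
   len 47.3 ang 81.9
side board bottom
[[659.7, 180.6], [604.4, 189.8], [594.1, 136.4]] c [619.4 168.9]
   len 56.1 ang 170.6
   len 54.4 ang -101.0
   len 79.2 ang 33.9
top blank1 right edge
[[652.4, 124.4], [595.1, 135.6]] c [623.7 130. ]
   len 58.4 ang 168.9
   len 58.4 ang -11.1
```

```bash
cat >> h.py <<'E'
from scipy.spatial.transform import Rotation as Ro
def R():
    return Ro.from_euler('xyz',get_state()['eef_rot'],degrees=True).as_matrix()
def plan(xyz,yaw_jaw):
    "tool-frame shift to world xyz, and roll to bring tool y to world angle (mod 180)"
    s=get_state(); r=R(); 
    a=np.degrees(np.arctan2(r[1,1],r[0,1])); d=(yaw_jaw-a+90)%180-90
    print('pos',np.round(s['tcp_pos']*1000,1),'R cols x',np.round(r[:,0],3),'y',np.round(r[:,1],3),'z',np.round(r[:,2],3))
    print('jaw axis world ang %.2f, need dworld %.2f => roll rad %.4f (tool x down)'%(a,d,np.radians(-d)))
    print('tool shift mm',np.round(1000*r.T@(np.array(xyz)-s['tcp_pos']),1),'j6 %.1f'%s['joints'][5],'F',np.round(s['contact_force'],1),'w %.1f'%(1e3*s['gripper_width']),'t',s['time_s'])
E
python3 -c "
from h import *
plan([.628,.158,.15],80.3)
plan([.628,.158,.15],-9.7)"
```

```text
pos [ 174.6 -651.6  225.7] R cols x [-0.001  0.001 -1.   ] y [-0.259  0.966  0.002] z [ 0.966  0.259 -0.   ]
jaw axis world ang 104.99, need dworld -24.69 => roll rad 0.4309 (tool x down)
tool shift mm [ 76.6 664.6 647.4] j6 -16.5 F [-0.5  0.5 -0.1] w 87.9 t 0.1
pos [ 174.6 -651.6  225.7] R cols x [-0.001  0.001 -1.   ] y [-0.259  0.966  0.002] z [ 0.966  0.259 -0.   ]
jaw axis world ang 104.99, need dworld 65.31 => roll rad -1.1399 (tool x down)
tool shift mm [ 76.6 664.6 647.4] j6 -16.5 F [-0.5  0.5 -0.1] w 87.9 t 0.1
```

```bash
python3 -m creep '{"jaw":[-1,-1,-1,-1,-1,-1,-1,-1,-1,-1],"translation":[[0,0.033,0.032],[0,0.033,0.032],[0,0.033,0.032],[0,0.033,0.032],[0,0.033,0.032],[0,0.033,0.032],[0,0.033,0.032],[0,0.033,0.032],[0,0.033,0.032],[0,0.033,0.032]],"roll":[0,0,0,0,0,0,0,0,0,0]}' 10
python3 -m creep '{"jaw":[-1,-1,-1,-1,-1,-1,-1,-1,-1,-1],"translation":[[0,0.034,0.033],[0,0.034,0.033],[0,0.034,0.033],[0,0.034,0.033],[0,0.034,0.033],[0,0.034,0.033],[0,0.034,0.033],[0,0.034,0.033],[0,0.034,0.033],[0,0.028,0.028]],"roll":[0,0,0,0,0,0,0,0,0,0]}' 10
python3 -c "
from h import *
plan([.628,.158,.1],80.3)
plan([.628,.158,.1],-9.7)"
```

```text
time_s: 1.1
tcp_pos: [0.3987, -0.2486, 0.2266]
eef_rot: [17.5, 90.0, 32.5]
contact_force: [1.2, -0.2, -0.5]
gripper_width: 0.0876
time_s: 2.1
tcp_pos: [0.6264, 0.1586, 0.2259]
eef_rot: [-174.8, 90.0, -159.7]
contact_force: [0.2, -1.0, -0.7]
gripper_width: 0.0875
pos [626.4 158.6 225.9] R cols x [-0.001 -0.    -1.   ] y [-0.26   0.966 -0.   ] z [ 0.966  0.26  -0.001]
jaw axis world ang 105.04, need dworld -24.74 => roll rad 0.4318 (tool x down)
tool shift mm [125.9  -1.    1.4] j6 -106.4 F [ 0.2 -1.  -0.7] w 87.5 t 2.1
pos [626.4 158.6 225.9] R cols x [-0.001 -0.    -1.   ] y [-0.26   0.966 -0.   ] z [ 0.966  0.26  -0.001]
jaw axis world ang 105.04, need dworld 65.26 => roll rad -1.1390 (tool x down)
tool shift mm [125.9  -1.    1.4] j6 -106.4 F [ 0.2 -1.  -0.7] w 87.5 t 2.1
```

```bash
python3 -m creep '{"jaw":[-1,-1,-1,-1,-1,-1,-1,-1,-1,-1],"translation":[[0.02,-0.001,0.001],[0.02,0,0],[0.02,0,0],[0.02,0,0],[0.02,0,0],[0.02,0,0],[0.01,0,0],[0.005,0,0],[0,0,0],[0,0,0]],"roll":[0.0432,0.0432,0.0432,0.0432,0.0432,0.0432,0.0432,0.0432,0.0432,0.0432]}' 10
python3 - <<'E'
from h import *
plan([.628,.158,.003],80.3)
for n in('top','side'):
    c=snap(n,n+'1')
s=load('side1')['image'][:,:,::-1];t=load('top1')['image'][:,:,::-1]
a=cv2.resize(s[170:290,170:290],None,fx=5,fy=5,interpolation=cv2.INTER_CUBIC)
cv2.imwrite('pics/z4.png',a);cv2.imwrite('pics/z4t.png',t)
E
```

```text
time_s: 3.1
tcp_pos: [0.6266, 0.1554, 0.0907]
eef_rot: [-143.4, 89.9, -153.3]
contact_force: [0.8, 0.3, -0.2]
gripper_width: 0.0873
pos [626.6 155.4  90.7] R cols x [-0.001 -0.001 -1.   ] y [ 0.171  0.985 -0.001] z [ 0.985 -0.171 -0.001]
jaw axis world ang 80.14, need dworld 0.16 => roll rad -0.0028 (tool x down)
tool shift mm [87.7  2.9  1. ] j6 -131.1 F [ 0.8  0.3 -0.2] w 87.3 t 3.1
```

View pics/z4.png

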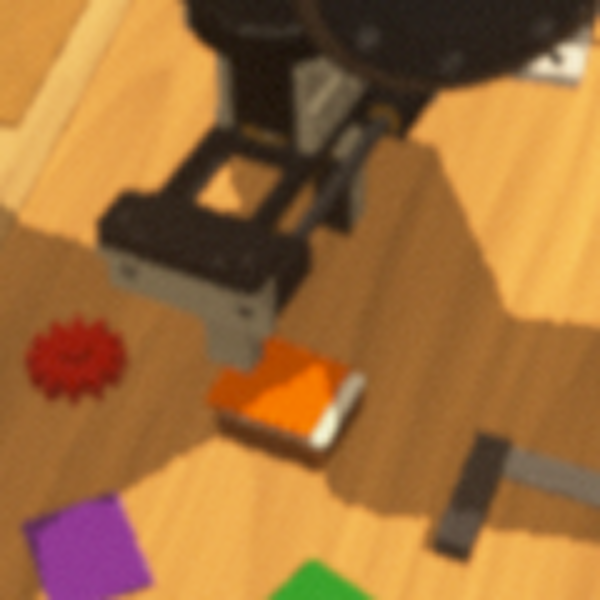

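View pics/z4t.png

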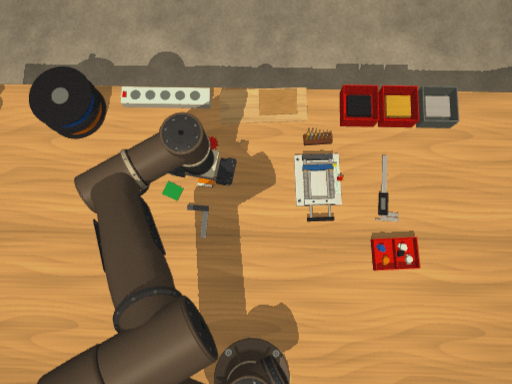

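Run:
```python
from h import *
c=load('side1'); r=R(); p=get_state()['tcp_pos']
for y in(.0437,.050,.056,.065):
    print(y,[np.round((np.array(proj(c,p+r@np.array([0,y,z])))-170)*5,0) for z in(-.0095,.0095)])
s=c['image'][:,:,::-1]
a=cv2.resize(s[200:270,195:255],None,fx=8,fy=8,interpolation=cv2.INTER_NEAREST)
a=np.clip(255*(a/255.)**0.6,0,255).astype(np.uint8)
for q in range(0,60,5): cv2.putText(a,str(195+q),(q*8,10),0,.35,(0,0,255))
for q in range(0,70,5): cv2.putText(a,str(200+q),(0,q*8+10),0,.35,(0,0,255))
cv2.imwrite('pics/z5.png',a)
```

```text
0.0437 [array([261., 351.]), array([225., 339.])]
0.05 [array([255., 361.]), array([218., 348.])]
0.056 [array([248., 369.]), array([212., 356.])]
0.065 [array([239., 383.]), array([202., 370.])]
```

View pics/z5.png

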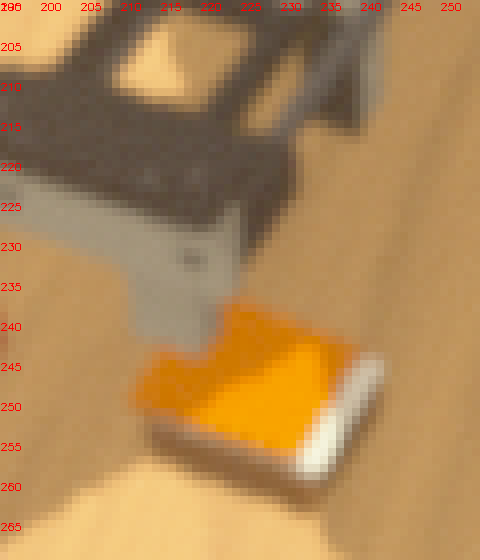

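```bash
python3 -m creep '{"jaw":[-1,-1,-1,-1,-1,-1,-1,-1,-1,-1],"translation":[[0,0.003,0.001],[0.015,0,0],[0.015,0,0],[0.015,0,0],[0.012,0,0],[0.012,0,0],[0.008,0,0],[0.006,0,0],[0.002,0,0],[0,0,0]],"roll":[0,0,0,0,0,0,0,0,0,0]}' 5
python3 -c "
from h import *
plan([.628,.1585,.003],80.3)"
```

```text
time_s: 4.2
tcp_pos: [0.6286, 0.1584, 0.0065]
eef_rot: [-92.6, 90.0, -102.3]
contact_force: [-0.5, 0.3, 0.4]
gripper_width: 0.0876
pos [628.6 158.4   6.5] R cols x [-0. -0. -1.] y [ 0.169  0.986 -0.   ] z [ 0.986 -0.169 -0.   ]
jaw axis world ang 80.25, need dworld 0.05 => roll rad -0.0008 (tool x down)
tool shift mm [ 3.5 -0.  -0.7] j6 -131.1 F [-0.5  0.3  0.4] w 87.6 t 4.2
```

```bash
python3 -m creep '{"jaw":[-0.6,-0.4,-0.3,-0.25,-0.2,-0.15,-0.1,-0.05,0,0.1],"translation":[[0.003,0,-0.0005],[0,0,0],[0,0,0],[0,0,0],[0,0,0],[0,0,0],[0,0,0],[0,0,0],[0,0,0],[0,0,0]],"roll":[0,0,0,0,0,0,0,0,0,0]}' 5
python3 - <<'E'
from h import *
plan([.628,.1585,.003],80.3)
s=snap('side','side2')['image'][:,:,::-1]
a=cv2.resize(s[200:280,190:260],None,fx=7,fy=7,interpolation=cv2.INTER_CUBIC)
cv2.imwrite('pics/z6.png',a)
E
```

```text
time_s: 5.2
tcp_pos: [0.6283, 0.1587, 0.0038]
eef_rot: [42.7, 90.0, 33.0]
contact_force: [0.4, 1.0, 1.9]
gripper_width: 0.048
pos [628.3 158.7   3.8] R cols x [ 0.001  0.    -1.   ] y [0.169 0.986 0.   ] z [ 0.986 -0.169  0.   ]
jaw axis world ang 80.25, need dworld 0.05 => roll rad -0.0008 (tool x down)
tool shift mm [ 0.8 -0.2 -0.3] j6 -131.1 F [0.4 1.  1.9] w 48.0 t 5.2
```

View pics/z6.png

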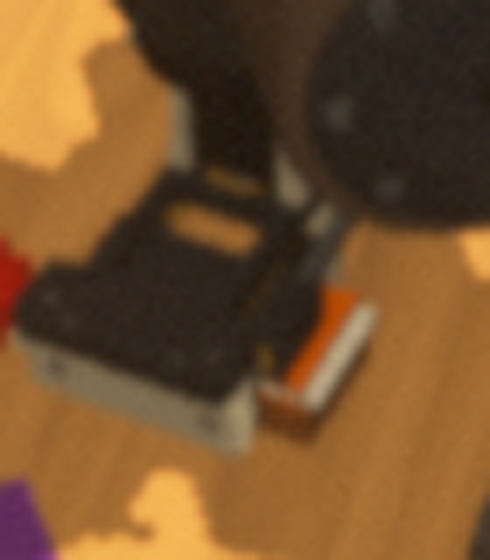

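```bash
python3 -m creep '{"jaw":[-0.2,-0.5,-1,-1,-1,-1,-1,-1,-1,-1],"translation":[[0,0,0],[0,0,0],[0,0,0],[0,0,0],[-0.015,0,0],[-0.02,0,0],[-0.02,0,0],[-0.015,0,0],[0,0,0],[0,0,0]],"roll":[0,0,0,0,0,0,0,0,-0.13,-0.14]}' 5
python3 -m creep '{"jaw":[-1,-1,-1,-1,-1,-1,-1,-1,-1,-1],"translation":[[0,0,0],[0,0,0],[0,0,0],[0,0,0],[0,0,0],[0,0,0],[0,0,0],[0,0,0],[0,0,0],[0,0,0]],"roll":[-0.145,-0.145,-0.145,-0.145,-0.145,-0.145,-0.145,-0.145,-0.141,0]}' 5
python3 - <<'E'
from h import *
plan([.628,.1585,.003],-9.75)
c=snap('side','side3');s=c['image'][:,:,::-1]
a=cv2.resize(s[200:280,190:260],None,fx=8,fy=7,interpolation=cv2.INTER_NEAREST)
a=cv2.resize(s[225:275,195:255],None,fx=10,fy=10,interpolation=cv2.INTER_NEAREST)
a=np.clip(255*(a/255.)**0.6,0,255).astype(np.uint8)
for q in range(0,60,5): cv2.putText(a,str(195+q),(q*10,10),0,.35,(0,0,255))
for q in range(0,50,5): cv2.putText(a,str(225+q),(0,q*10+10),0,.35,(0,0,255))
cv2.imwrite('pics/z7.png',a)
E
```

```text
time_s: 6.25
tcp_pos: [0.6285, 0.1587, 0.0753]
eef_rot: [25.8, 89.9, 31.8]
contact_force: [0.1, 0.9, -0.0]
gripper_width: 0.0879
time_s: 7.25
tcp_pos: [0.6282, 0.1585, 0.0743]
eef_rot: [-56.2, 90.0, 24.1]
contact_force: [0.0, 0.3, 0.1]
gripper_width: 0.0873
pos [628.2 158.5  74.3] R cols x [ 0.001  0.    -1.   ] y [-0.986  0.167 -0.   ] z [0.167 0.986 0.   ]
jaw axis world ang 170.38, need dworld -0.13 => roll rad 0.0023 (tool x down)
tool shift mm [71.3  0.2 -0.1] j6 -41.0 F [0.  0.3 0.1] w 87.3 t 7.25
```

View pics/z7.png

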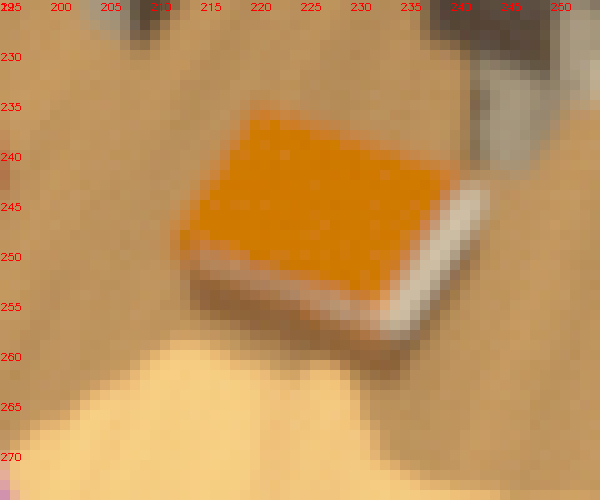

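Run:
```python
from h import *
c=load('side3')
ex=np.array([.986,-.168]);ey=np.array([.168,.986]);tc=np.array([.6283,.1587])
for (u,v,sx,sy) in[(233,263,-1,1),(213,255.9,1,1),(242.5,248.5,-1,-1)]:
    p=onz(c,u,v,0)[:2]; d=p-tc; print(np.round(1e3*p,1),'offset from TCP in ex,ey minus expected', np.round(1e3*np.array([d@ex-sx*.029,d@ey-sy*.024]),1))
for (u,v,sx,sy) in[(220,235,1,-1),(240,241.5,-1,-1),(231.5,256.3,-1,1),(211.8,248.8,1,1)]:
    p=onz(c,u,v,.03)[:2]; d=p-tc; print('b3',np.round(1e3*p,1), np.round(1e3*np.array([d@ex-sx*.029,d@ey-sy*.024]),1))
```

```text
[605.3 186.8] offset from TCP in ex,ey minus expected [ 1.6 -0.1]
[660.6 178.1] offset from TCP in ex,ey minus expected [-0.4  0.6]
[595.8 135.1] offset from TCP in ex,ey minus expected [ 0.9 -4.7]
b3 [656.2 131.8] [3.  2.1]
b3 [600.6 139.8] [4.9 0.7]
b3 [606.9 191.4] [2.4 4.6]
b3 [660.8 181.2] [-0.7  3.6]
```

```bash
python3 -m creep '{"jaw":[-1,-1,-1,-1,-1,-1,-1,-1,-1,-1],"translation":[[0.01,0,0],[0.015,0,0],[0.015,0,0],[0.01,0,0],[0.01,0,0],[0.006,0,0],[0.004,0,0],[0.001,0,0],[0,0,0],[0,0,0]],"roll":[0.002,0,0,0,0,0,0,0,0,0]}' 5
python3 -m creep '{"jaw":[-0.6,-0.5,-0.45,-0.42,-0.39,-0.36,-0.33,-0.3,-0.2,-0.1],"translation":[[0,0,0],[0,0,0],[0,0,0],[0,0,0],[0,0,0],[0,0,0],[0,0,0],[0,0,0],[0,0,0],[0,0,0]],"roll":[0,0,0,0,0,0,0,0,0,0]}' 5
python3 -c "
from h import *
plan([.628,.1585,.003],-9.75)"
```

```text
time_s: 8.3
tcp_pos: [0.6284, 0.1587, 0.0031]
eef_rot: [-53.1, 90.0, 27.0]
contact_force: [1.1, -0.6, 0.2]
gripper_width: 0.0879
time_s: 9.3
tcp_pos: [0.6279, 0.1585, 0.0026]
eef_rot: [110.5, 90.0, -169.4]
contact_force: [-1.8, 0.9, 2.6]
gripper_width: 0.0579
pos [627.9 158.5   2.6] R cols x [-0. -0. -1.] y [-0.985  0.171  0.   ] z [ 0.171  0.985 -0.   ]
jaw axis world ang 170.15, need dworld 0.10 => roll rad -0.0018 (tool x down)
tool shift mm [-0.4 -0.1  0. ] j6 -41.2 F [-1.8  0.9  2.6] w 57.9 t 9.3
```

```bash
python3 -m creep '{"jaw":[-0.4,-0.6,-1,-1,-1,-1,-1,-1,-1,-1],"translation":[[0,0,0],[0,0,0],[0,0,0],[0,0,0],[-0.015,0,0],[-0.02,0,0],[-0.02,0,0],[-0.015,0,0],[0,0,0],[0,0,0]],"roll":[0,0,0,0,0,0,0,0,0,0]}' 5
python3 - <<'E'
from h import *
for n in('side','top'):
    c=snap(n,n+'4');s=c['image'][:,:,::-1]
    u0,v0=(195,225) if n=='side' else (180,150)
    a=cv2.resize(s[v0:v0+50,u0:u0+60],None,fx=10,fy=10,interpolation=cv2.INTER_NEAREST)
    a=np.clip(255*(a/255.)**0.6,0,255).astype(np.uint8)
    cv2.imwrite(f'pics/z8{n}.png',a)
E
```

```text
time_s: 10.3
tcp_pos: [0.6281, 0.1586, 0.0731]
eef_rot: [-35.6, 89.9, 44.6]
contact_force: [-0.7, 0.4, -0.8]
gripper_width: 0.0877
```

View pics/z8side.png

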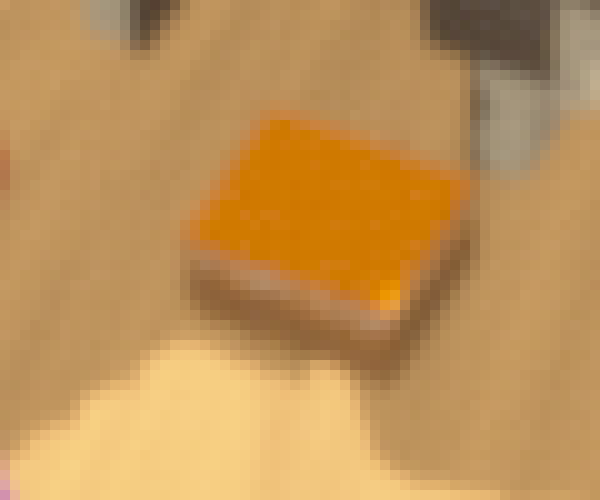

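View pics/z8top.png

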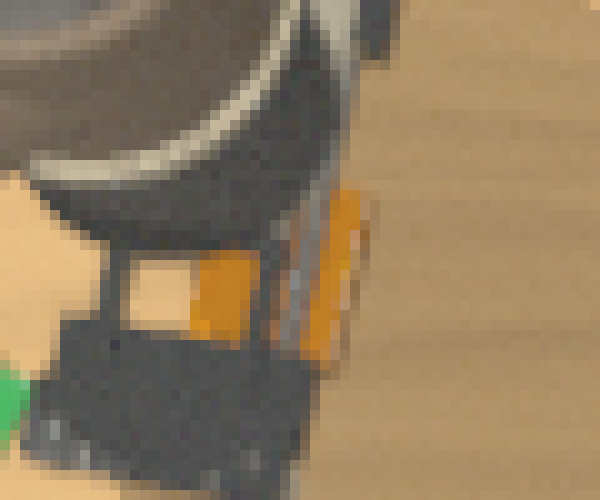

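```bash
python3 -m creep '{"jaw":[-1,-1,-1,-1,-1,-1,-1,-1,-1,-1],"translation":[[0,0,0],[0,0,0],[0,0,0],[0,0,0],[0,0,0],[0,0,0],[0,0,0],[0,0,0],[0,0,0],[0,0,0]],"roll":[0.143,0.143,0.143,0.143,0.143,0.143,0.143,0.143,0.143,0.143]}' 5
python3 -m creep '{"jaw":[-1,-1,-1,-1,-1,-1,-1,-1,-1,-1],"translation":[[0,0,0],[0.01,0,0],[0.015,0,0],[0.015,0,0],[0.01,0,0],[0.01,0,0],[0.006,0,0],[0.003,0,0],[0,0,0],[0,0,0]],"roll":[0.141,0,0,0,0,0,0,0,0,0]}' 5
python3 -c "
from h import *
plan([.628,.1585,.003],80.25)"
```

```text
time_s: 11.4
tcp_pos: [0.6275, 0.1582, 0.0713]
eef_rot: [-150.1, 89.9, -152.2]
contact_force: [-0.3, 0.1, 0.1]
gripper_width: 0.0876
time_s: 12.4
tcp_pos: [0.6284, 0.1587, 0.004]
eef_rot: [33.5, 90.0, 23.6]
contact_force: [-0.1, 0.9, 1.2]
gripper_width: 0.0877
pos [628.4 158.7   4. ] R cols x [ 0.001  0.    -1.   ] y [0.171 0.985 0.   ] z [ 0.985 -0.171  0.001]
jaw axis world ang 80.15, need dworld 0.10 => roll rad -0.0018 (tool x down)
tool shift mm [ 1.  -0.2 -0.4] j6 -131.2 F [-0.1  0.9  1.2] w 87.7 t 12.4
```

Now the squeeze, then open and lift clear, up to travel height.

```bash
python3 -m creep '{"jaw":[-0.5,-0.3,-0.25,-0.2,-0.15,-0.1,-0.05,0,0.1,0.1],"translation":[[0,0,0],[0,0,0],[0,0,0],[0,0,0],[0,0,0],[0,0,0],[0,0,0],[0,0,0],[0,0,0],[0,0,0]],"roll":[0,0,0,0,0,0,0,0,0,0]}' 5
python3 -m creep '{"jaw":[-0.2,-0.5,-1,-1,-1,-1,-1,-1,-1,-1],"translation":[[0,0,0],[0,0,0],[0,0,0],[0,0,0],[-0.02,0,0],[-0.03,0,0],[-0.04,0,0],[-0.04,0,0],[-0.03,0,0],[0,0,0]],"roll":[0,0,0,0,0,0,0,0,0,0]}' 5
python3 - <<'E'
from h import *
plan([.628,.1585,.003],80.25)
c=snap('side','side5');s=c['image'][:,:,::-1]
a=cv2.resize(s[225:275,195:255],None,fx=10,fy=10,interpolation=cv2.INTER_NEAREST)
a=np.clip(255*(a/255.)**0.6,0,255).astype(np.uint8)
cv2.imwrite('pics/z9.png',a)
E
```

```text
time_s: 13.4
tcp_pos: [0.6281, 0.1585, 0.0036]
eef_rot: [52.1, 90.0, 42.3]
contact_force: [-0.0, 0.3, -0.5]
gripper_width: 0.048
time_s: 14.4
tcp_pos: [0.6306, 0.1595, 0.1692]
eef_rot: [32.5, 89.5, 22.7]
contact_force: [-0.3, 0.1, 0.0]
gripper_width: 0.0878
pos [630.6 159.5 169.2] R cols x [ 0.008  0.003 -1.   ] y [0.171 0.985 0.005] z [ 0.985 -0.171  0.007]
jaw axis world ang 80.18, need dworld 0.07 => roll rad -0.0013 (tool x down)
tool shift mm [166.2  -2.2  -3.6] j6 -131.3 F [-0.3  0.1  0. ] w 87.8 t 14.4
```

View pics/z9.png

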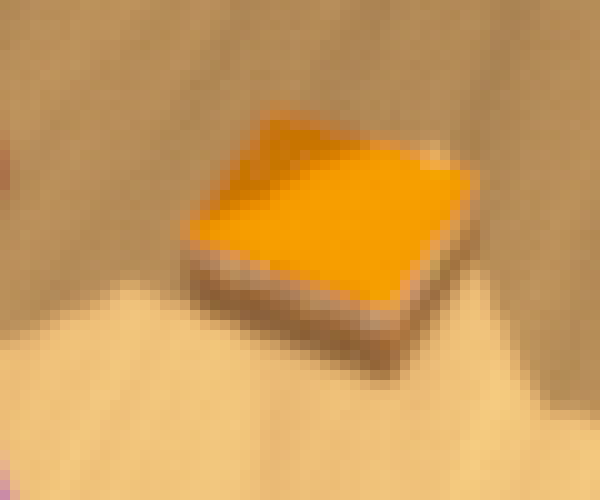

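The stack is flush in the side view (top face corners at about (222,236), (242,242), (234,255), (214,248)). Next I measure the jig.

Run:
```python
from h import *
t=load('top1')['image'][:,:,::-1]; s=load('side0')['image'][:,:,::-1]
def crop(im,u0,v0,w,h,k):
    a=cv2.resize(im[v0:v0+h,u0:u0+w],None,fx=k,fy=k,interpolation=cv2.INTER_NEAREST)
    a=np.clip(255*(a/255.)**0.6,0,255).astype(np.uint8)
    for i in range(0,w,5): cv2.putText(a,str(u0+i),(i*k,10),0,.35,(0,0,255))
    for i in range(0,h,5): cv2.putText(a,str(v0+i),(0,i*k+10),0,.35,(0,0,255))
    return a
cv2.imwrite('pics/z10.png',crop(t,288,148,62,76,8))
cv2.imwrite('pics/z10b.png',crop(s,228,142,85,50,9))
```

```text
(no output)
```

View pics/z10.png

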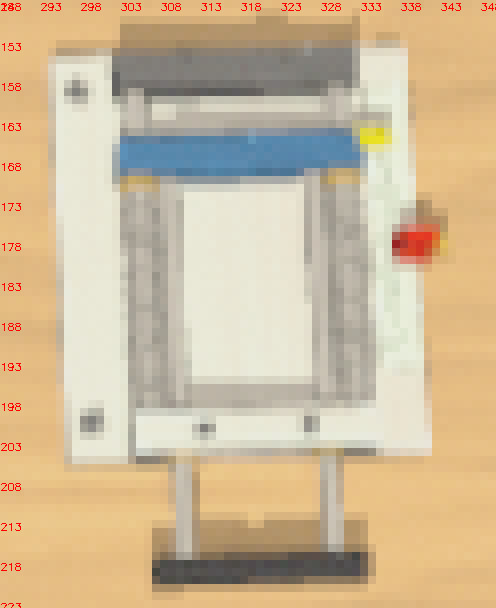

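View pics/z10b.png

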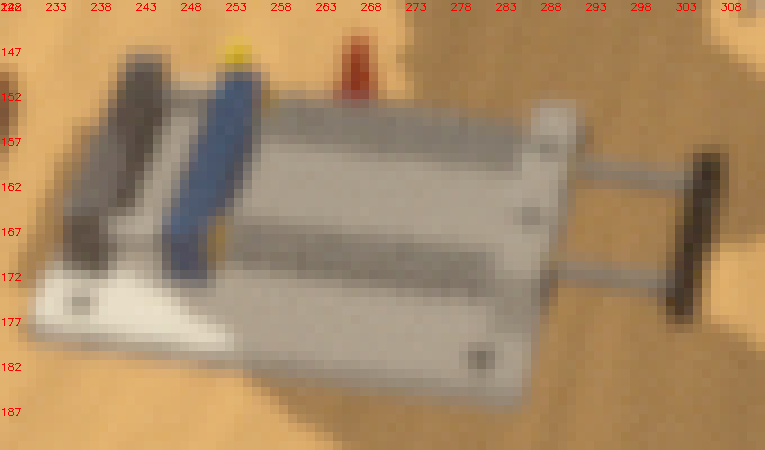

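```bash
cat >> h.py <<'E'
def wcent(im,roi,kind):
    u0,v0,u1,v1=roi; a=im[v0:v1,u0:u1].astype(float); r,g,b=a[...,0],a[...,1],a[...,2]
    w = np.clip(np.minimum(r,g)-b-60,0,None)*(np.abs(r-g)<60) if kind=='y' else np.clip(r-1.6*np.maximum(g,b)-20,0,None)
    V,U=np.mgrid[v0:v1,u0:u1]; return (w*U).sum()/w.sum()+.5,(w*V).sum()/w.sum()+.5,w
E
python3 - <<'E'
from h import *
T=load('top1');S=load('side0')
l=onz(T,307.3,219.3,.031)*1e3; r=onz(T,333.8,218.3,.031)*1e3
print('bar top',l,r,(l+r)/2,np.hypot(*(r-l)[:2]),np.degrees(np.arctan2(*(l-r)[[1,0]])))
l=onz(S,303.3,178,.031)*1e3; r=onz(S,306.8,159,.031)*1e3
print('bar side',l,r,(l+r)/2,np.hypot(*(r-l)[:2]),np.degrees(np.arctan2(*(l-r)[[1,0]])))
p=[onz(T,*q,.012)*1e3 for q in[(294,155.3),(296.8,206),(342,205),(339,154)]]
for i in range(4):
    e=p[(i+1)%4]-p[i]; print('base',np.round(p[i],1),np.hypot(*e[:2]),np.degrees(np.arctan2(e[1],e[0])))
print('base ctr',sum(p)/4)
for nm,c,ry,rr in(('T',T,(330,160,340,170),(334,172,346,184)),('S',S,(250,143,260,152),(262,142,274,154))):
    for k,roi in(('y',ry),('r',rr)):
        u,v,w=wcent(c['image'],roi,k); print(nm,k,round(u,2),round(v,2),np.round(onz(c,u,v,.041)*1e3,1)); print(w.astype(int) if nm=='T' else '')
E
```

```text
bar top [ 491.45763471 -170.46820503   31.        ] [ 496.21285914 -255.98234554   31.        ] [ 493.83524692 -213.22527528   31.        ] 85.6462514506462 93.18279505910834
bar side [ 489.00000196 -155.47674596   31.        ] [ 494.25875123 -255.09665025   31.        ] [ 491.6293766 -205.2866981   31.       ] 99.75860751751036 93.0217328327766
base [ 707.5 -127.6   12. ] 171.25559695517413 -176.5921791135095
base [ 536.5 -137.8   12. ] 148.6193062057454 -87.71020104723868
base [ 542.5 -286.3   12. ] 172.29183234261234 2.635999304126854
base [ 714.6 -278.4   12. ] 150.92355641221698 92.69437612951431
base ctr [ 625.27298715 -207.51985905   12.        ]
T y 334.85 165.22 [ 669.4 -259.5   41. ]
[[  0   0   0   0   0   0   0   0   0   0]
 [  0   0   0   0   0   0   0   0   0   0]
 [  0   0   0   0   0   0   0   0   0   0]
 [  0   0   0   0   0   0   0   0   0   0]
 [  0   0   0 103  96 109  50   0   0   0]
 [  0   0   0 130 136 136  88   0   0   0]
 [  0   0   0   6  43  36   6   0   0   0]
 [  0   0   0   0   0   0   0   0   0   0]
 [  0   0   0   0   0   0   0   0   0   0]
 [  0   0   0   0   0   0   0   0   0   0]]
T r 340.18 178.36 [ 625.9 -276.4   41. ]
[[  0   0   0   0   0   0   0   0   0   0   0   0]
 [  0   0   0   0   0   0   0   0   0   0   0   0]
 [  0   0   0   0   0   0   0   0   0   0   0   0]
 [  0   0   0   0   0   0   0   0   0   0   0   0]
 [  0   0   0   0   0  25  58  62  46   0   0   0]
 [  0   0   0  20  95 158 154 160  92   0   0   0]
 [  0   0   0  72  76 126 134 112  46   0   0   0]
 [  0   0   0  36 108 121 131  73   0   0   0   0]
 [  0   0   0   0  28  30  62  33   0   0   0   0]
 [  0   0   0   0   0   0   0   0   0   0   0   0]
 [  0   0   0   0   0   0   0   0   0   0   0   0]
 [  0   0   0   0   0   0   0   0   0   0   0   0]]
S y 254.11 147.8 [ 668.9 -256.4   41. ]

S r 267.76 149.75 [ 623.4 -257.7   41. ]
```

```bash
python3 -c "
from h import *
plan([.491,-.213,.12],2.9)"
```

```text
pos [629.3 159.1 166.4] R cols x [ 0.004  0.002 -1.   ] y [0.171 0.985 0.003] z [ 0.985 -0.171  0.004]
jaw axis world ang 80.14, need dworld -77.24 => roll rad 1.3481 (tool x down)
tool shift mm [  44.9 -390.4  -72.7] j6 -131.3 F [ 0.3 -0.5 -1.4] w 87.7 t 14.45
```

```bash
python3 -m creep '{"jaw":[-1,-1,-0.5,-0.2,0.09,0.09,0.09,0.09,0.09,0.09],"translation":[[0,-0.03,-0.006],[0,-0.045,-0.008],[0,-0.045,-0.008],[0,-0.045,-0.008],[0,-0.045,-0.008],[0,-0.045,-0.008],[0,-0.045,-0.008],[0,-0.04,-0.008],[0,-0.03,-0.006],[0,-0.02,-0.005]],"roll":[0,0,0,0,0,0,0,0,0,0]}' 20
python3 -m creep '{"jaw":[0.09,0.09,0.09,0.09,0.09,0.09,0.09,0.09,0.09,0.09],"translation":[[0,0,0],[0,0,0],[0,0,0],[0,0,0],[0,0,0],[0,0,0],[0,0,0],[0,0,0],[0,0,0],[0,0,0]],"roll":[-0.145,-0.145,-0.145,-0.145,-0.145,-0.145,-0.145,-0.145,-0.145,-0.145]}' 20
python3 -m creep '{"jaw":[0.09,0.09,0.09,0.09,0.09,0.09,0.09,0.09,0.09,0.09],"translation":[[0,0,0],[0,0,0],[0,0,0],[0,0,0],[0.01,0,0],[0.02,0,0],[0.02,0,0],[0.01,0,0],[0,0,0],[0,0,0]],"roll":[-0.143,-0.1,-0.1,0,0,0,0,0,0,0]}' 20
python3 - <<'E'
from h import *
plan([.491,-.213,.06],2.9)
for n in('side','top'):
    c=snap(n,n+'6');s=c['image'][:,:,::-1]
    a=cv2.resize(s[90:230,200:340] if n=='side' else s[130:250,270:370],None,fx=4,fy=4,interpolation=cv2.INTER_CUBIC)
    cv2.imwrite(f'pics/z11{n}.png',a)
E
```

```text
time_s: 15.45
tcp_pos: [0.4875, -0.2149, 0.1624]
eef_rot: [179.7, 89.9, 169.7]
contact_force: [0.4, 0.0, 0.2]
gripper_width: 0.0405
time_s: 16.45
tcp_pos: [0.4886, -0.2131, 0.1623]
eef_rot: [94.3, 89.9, 167.8]
contact_force: [-0.4, 0.2, 0.7]
gripper_width: 0.0399
time_s: 17.45
tcp_pos: [0.4895, -0.2133, 0.1036]
eef_rot: [126.1, 90.0, -141.1]
contact_force: [0.1, 0.2, 0.8]
gripper_width: 0.0401
pos [ 489.5 -213.3  103.6] R cols x [-0. -0. -1.] y [-0.999 -0.049  0.   ] z [-0.049  0.999 -0.   ]
jaw axis world ang -177.17, need dworld 0.07 => roll rad -0.0012 (tool x down)
tool shift mm [43.6 -1.5  0.3] j6 5.3 F [0.1 0.2 0.8] w 40.1 t 17.45
```

View pics/z11side.png

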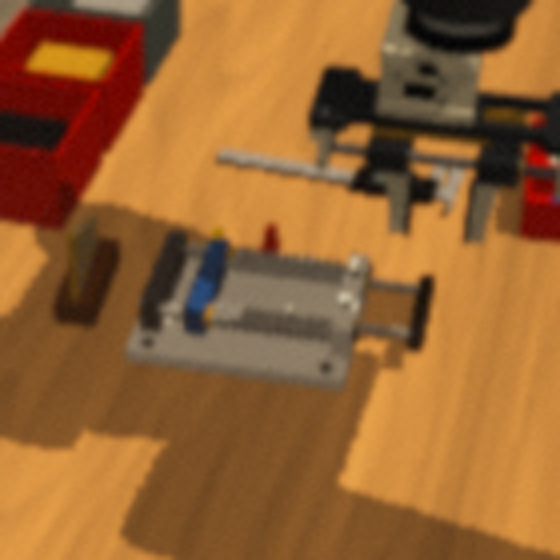

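View pics/z11top.png

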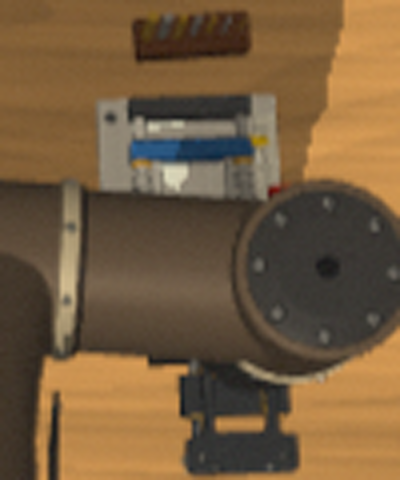

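Run:
```python
from h import *
c=load('side6'); r=R(); p=get_state()['tcp_pos']
for y in(-.02,-.03,.02,.03):
    print(y,[np.round((np.array(proj(c,p+r@np.array([0,y,z])))-[200,90])*8-[640,160],0) for z in(-.0095,.0095)])
s=c['image'][:,:,::-1]
a=cv2.resize(s[110:185,280:335],None,fx=8,fy=8,interpolation=cv2.INTER_CUBIC)
cv2.imwrite('pics/z12.png',a)
b=np.array([.4935,-.2125,.029]);ey=np.array([-.05,.9987,0])
for k in(-44,44): print('bar end',(np.array(proj(c,b+ey*k/1000))-[280,110])*8)
```

```text
-0.02 [array([177., 277.]), array([171., 305.])]
-0.03 [array([150., 274.]), array([144., 301.])]
0.02 [array([282., 290.]), array([278., 318.])]
0.03 [array([309., 294.]), array([305., 322.])]
bar end [210.89222446 393.59353083]
bar end [185.60760703 526.41644777]
```

View pics/z12.png

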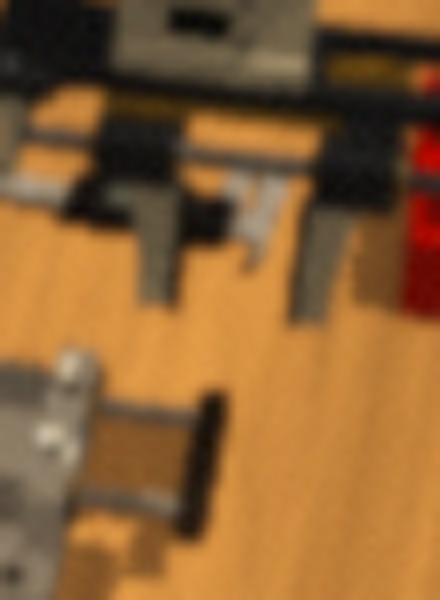

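```bash
python3 -m creep '{"jaw":[0.09,0.09,0.09,0.09,0.09,0.09,0.09,0.09,0.09,0.09],"translation":[[0.01,-0.0025,0],[0.015,0,0],[0.015,0,0],[0.01,0,0],[0.01,0,0],[0.01,0,0],[0.01,0,0],[0.005,0,0],[0.002,0,0],[0,0,0]],"roll":[0,0,0,0,0,0,0,0,0,0]}' 20
python3 - <<'E'
from h import *
plan([.493,-.213,.01],2.9)
c=snap('side','side7');s=c['image'][:,:,::-1]
a=cv2.resize(s[110:185,280:335],None,fx=8,fy=8,interpolation=cv2.INTER_CUBIC)
cv2.imwrite('pics/z13.png',a)
E
```

```text
time_s: 18.55
tcp_pos: [0.4918, -0.2131, 0.0164]
eef_rot: [93.4, 90.0, -173.8]
contact_force: [0.5, -0.0, 1.2]
gripper_width: 0.0397
pos [ 491.8 -213.1   16.4] R cols x [-0. -0. -1.] y [-0.999 -0.05   0.   ] z [-0.05   0.999 -0.   ]
jaw axis world ang -177.13, need dworld 0.03 => roll rad -0.0005 (tool x down)
tool shift mm [ 6.4 -1.2  0.1] j6 5.3 F [ 0.5 -0.   1.2] w 39.7 t 18.55
```

View pics/z13.png

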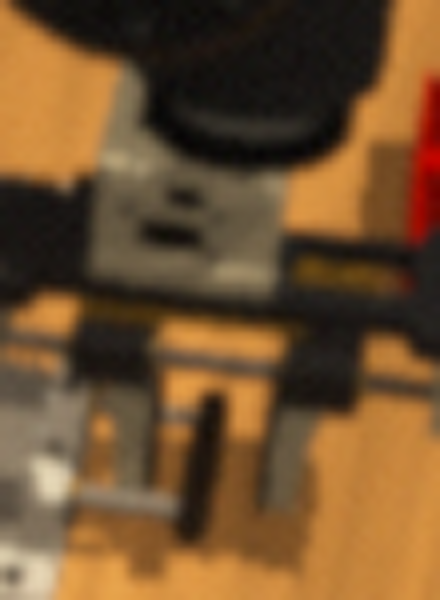

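```bash
python3 -m creep '{"jaw":[0.09,0.09,0.2,0.3,0.4,0.5,0.6,0.7,0.8,0.9],"translation":[[0.003,-0.001,0],[0.003,0,0],[0,0,0],[0,0,0],[0,0,0],[0,0,0],[0,0,0],[0,0,0],[0,0,0],[0,0,0]],"roll":[0,0,0,0,0,0,0,0,0,0]}' 20
python3 - <<'E'
from h import *
plan([.493,-.213,.01],2.9)
c=snap('side','side8');s=c['image'][:,:,::-1]
a=cv2.resize(s[120:190,220:320],None,fx=7,fy=7,interpolation=cv2.INTER_CUBIC)
cv2.imwrite('pics/z14.png',a)
E
```

```text
time_s: 19.6
tcp_pos: [0.4938, -0.213, 0.0107]
eef_rot: [-97.8, 89.9, -4.9]
contact_force: [3.9, -0.5, -2.4]
gripper_width: 0.013
pos [ 493.8 -213.    10.7] R cols x [ 0.002 -0.    -1.   ] y [-0.999 -0.05  -0.002] z [-0.05   0.999 -0.   ]
jaw axis world ang -177.12, need dworld 0.02 => roll rad -0.0003 (tool x down)
tool shift mm [0.7 0.8 0.1] j6 5.3 F [ 3.9 -0.5 -2.4] w 13.0 t 19.6
```

View pics/z14.png

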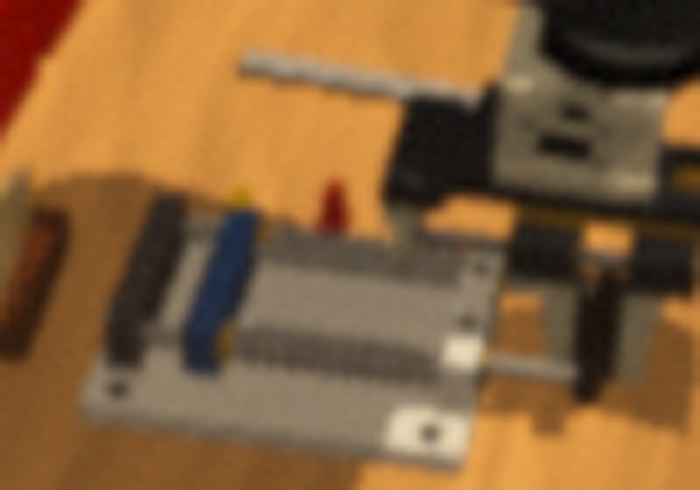

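```bash
python3 -m creep '{"jaw":[1,1,1,1,1,1,1,1,1,1],"translation":[[0,0,0],[0,0,0],[0,0.002,0],[0,0.003,0],[0,0.003,0],[0,0.003,0],[0,0.003,0],[0,0.003,0],[0,0.002,0],[0,0.001,0]],"roll":[0,0,0,0,0,0,0,0,0,0]}' 45
python3 -m creep '{"jaw":[1,1,1,1,1,1,1,1,1,1],"translation":[[0,0.002,0],[0,0.003,0],[0,0.003,0],[0,0.003,0],[0,0.003,0],[0,0.002,0],[0,0.002,0],[0,0.001,0],[0,0,0],[0,0,0]],"roll":[0,0,0,0,0,0,0,0,0,0]}' 45
python3 - <<'E'
from h import *
plan([.493,-.213,.01],2.9)
for n in('side','top'):
    c=snap(n,n+'9');s=c['image'][:,:,::-1]
    a=cv2.resize(s[120:190,220:320] if n=='side' else s[140:240,280:380],None,fx=7 if n=='side' else 5,fy=7 if n=='side' else 5,interpolation=cv2.INTER_CUBIC)
    cv2.imwrite(f'pics/z15{n}.png',a)
E
```

```text
time_s: 20.65
tcp_pos: [0.4749, -0.214, 0.0108]
eef_rot: [-96.4, 89.8, -3.5]
contact_force: [9.4, -0.0, -7.7]
gripper_width: 0.013
time_s: 21.65
tcp_pos: [0.4567, -0.2149, 0.0108]
eef_rot: [-96.6, 89.7, -3.7]
contact_force: [11.1, 0.2, -10.3]
gripper_width: 0.013
pos [ 456.7 -214.9   10.8] R cols x [ 0.005 -0.    -1.   ] y [-0.999 -0.051 -0.005] z [-0.051  0.999 -0.001]
jaw axis world ang -177.10, need dworld 0.00 => roll rad -0.0000 (tool x down)
tool shift mm [  1.  -36.3   0.1] j6 5.8 F [ 11.1   0.2 -10.3] w 13.0 t 21.65
```

View pics/z15side.png

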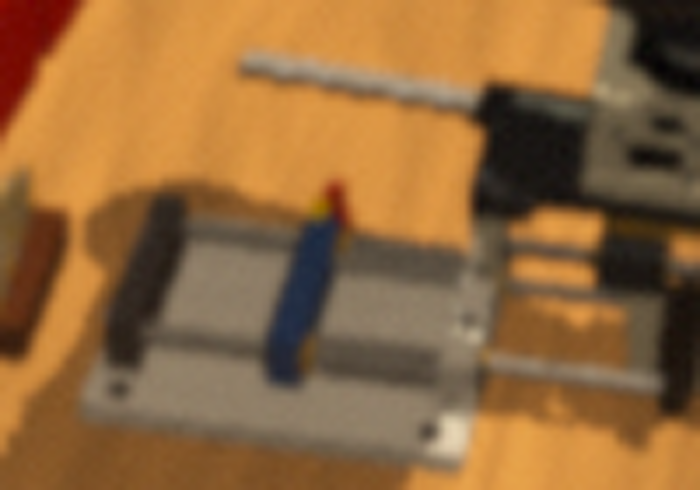

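View pics/z15top.png

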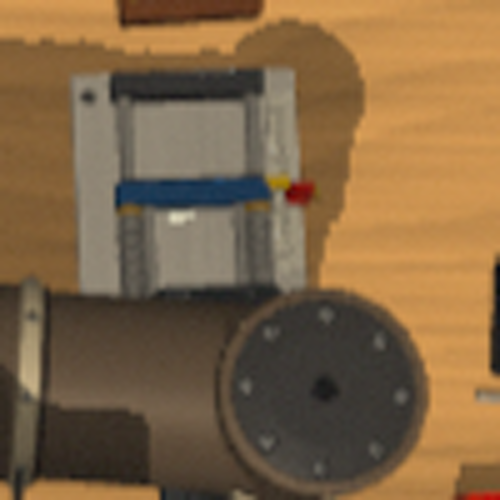

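Run:
```python
from h import *
c=load('top9');im=c['image']
print('RGB rows 172..184, cols 332..344')
for v in range(172,184): print(v,' '.join('%3d,%3d,%3d'%tuple(im[v,u]) for u in range(333,344)))
s=cv2.resize(im[164:190,322:352,::-1],None,fx=20,fy=20,interpolation=cv2.INTER_NEAREST)
s=np.clip(255*(s/255.)**0.6,0,255).astype(np.uint8); cv2.imwrite('pics/z16.png',s)
c=load('side9');im=c['image']
s=cv2.resize(im[140:160,252:282,::-1],None,fx=20,fy=20,interpolation=cv2.INTER_NEAREST)
s=np.clip(255*(s/255.)**0.6,0,255).astype(np.uint8); cv2.imwrite('pics/z16s.png',s)
```

```text
RGB rows 172..184, cols 332..344
172 141,132,115 148,139,117 137,129,110 138,128,109 139,131,110 154,144,123 146,133,112 132, 96, 56 131, 96, 56 127, 93, 53 126, 91, 52
173 143,133,114 154,145,124 151,143,119 139,132,110 141,132,112 153,144,122 146,134,113 121, 87, 49 122, 90, 50 121, 89, 51 125, 91, 56
174 144,131,105 155,142,111 153,139,107 140,124, 85 141,127, 92 154,144,123 146,134,113 112, 83, 49 123, 90, 52 122, 89, 51 121, 90, 52
175 140,122, 69 158,132, 69 157,132, 65 161,133, 51 157,131, 65 147,132,110 143,122,103 114, 78, 50 127, 85, 50 128, 88, 50 124, 91, 53
176 112, 97, 55 161,126, 10 162,126, 10 161,126, 10 155,120, 13 126, 85, 71 137, 83, 68 126, 59, 39 129, 61, 37 128, 66, 37 125, 92, 50
177  67, 70, 77 140,114, 52 138,112, 43 137,110, 36 131, 90, 10 107, 20, 10 129, 17, 11 129, 22, 13 130, 23, 18 128, 43, 18 123, 91, 39
178  43, 59, 78  95, 91, 76 133,124, 99 124,114, 92  87, 17, 10  95, 18, 18 112, 16, 13 112, 18, 11 111, 19, 18 117, 48, 21 121, 91, 33
179  47, 60, 71  90, 88, 79 152,142,120 135,122,104 100, 34, 27 115, 12, 10 118, 21, 12 116, 26, 17 101, 28, 19 108, 60, 30 112, 83, 36
180  94, 80, 53 107,100, 86 149,139,118 134,123,105 121, 82, 70 132, 59, 49 127, 57, 46 118, 43, 29 114, 53, 32 122, 84, 48 117, 86, 46
181 112, 87, 47 109, 99, 81 139,130,110 138,128,109 129,113, 96 136,117,100 133,112, 93 120, 88, 64 121, 81, 46 132, 97, 55 131, 97, 55
182 104, 91, 69 116,108, 91 136,130,108 137,128,107 137,129,109 152,144,121 151,140,117 135,113, 86 133, 97, 53 131, 96, 53 132, 96, 54
183  98, 92, 81 127,120,102 152,144,120 136,129,108 132,124,106 153,144,121 152,141,118 141,122, 98 133, 97, 58 132, 97, 56 131, 96, 54
```

View pics/z16.png

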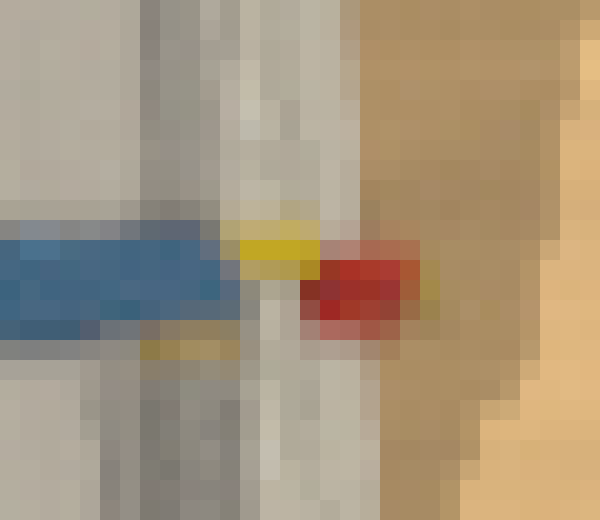

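View pics/z16s.png

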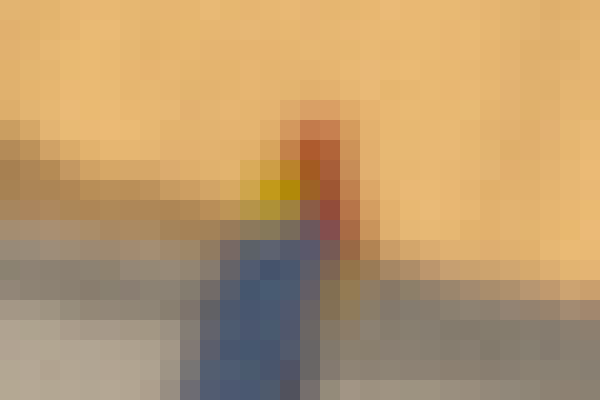

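Run:
```python
from h import *
for n in('top1','top0'):
    im=load(n)['image']; print(n)
    for v in range(173,184): print(v,' '.join('%3d,%3d,%3d'%tuple(im[v,u]) for u in range(334,345)))
im=load('top1')['image']; print('tab')
for v in range(161,170): print(v,' '.join('%3d,%3d,%3d'%tuple(im[v,u]) for u in range(331,339)))
c=load('top1')
# geometry: px per mm along jig x at z=.041 around cursor
ex=np.array([.9987,.0503,0]);ey=np.array([-.0503,.9987,0]);p=onz(c,338,178,.041)
a=np.array(proj(c,p));print('ex 10mm px',np.array(proj(c,p+.01*ex))-a,'ey',np.array(proj(c,p+.01*ey))-a,'z -10',np.array(proj(c,p-[0,0,.01]))-a)
im=load('side0')['image'];print('side0')
for v in range(143,154): print(v,' '.join('%3d,%3d,%3d'%tuple(im[v,u]) for u in range(262,274)))
```

```text
top1
173 216,221,197 218,226,197 203,213,180 204,212,179 198,203,170 187,187,157 129, 93, 52 147,108, 64 204,147, 84 203,146, 84 202,146, 81
174 215,218,193 216,224,192 202,212,179 194,202,171 161,151,126 153,142,120 120, 88, 53 137, 99, 57 172,124, 70 176,127, 71 201,146, 81
175 214,216,183 217,224,194 204,214,179 196,204,172 159,139,118 163,132,111 132, 82, 52 142, 88, 50 141, 90, 52 146,105, 59 206,149, 81
176 218,217,186 217,223,193 196,204,171 160,140,118 156, 90, 74 193, 92, 74 184, 66, 46 186, 65, 33 178, 70, 39 148,108, 57 211,153, 85
177 211,210,176 204,213,180 194,200,166 130, 56, 44 154, 24, 12 212, 21, 10 213, 24, 10 212, 20, 10 207, 59, 14 174,129, 54 208,151, 79
178 197,195,166 203,213,179 191,198,166 108, 10, 10 132, 22, 17 186, 25, 13 183, 18, 10 180, 30, 11 190, 77, 19 206,154, 50 209,153, 75
179 184,181,154 218,225,194 194,199,166 136, 50, 39 178, 31, 16 186, 28, 10 182, 19, 10 164, 44, 18 176, 99, 40 195,143, 54 205,150, 77
180 176,172,148 217,224,194 195,202,170 177,134,112 200, 95, 78 198, 92, 74 191, 68, 46 185, 82, 45 202,135, 71 195,141, 73 203,147, 79
181 167
[... 3837 characters left out ...]
 171,105, 48 124, 52, 21  95, 22,  7 108, 34, 15 148, 76, 34 184,115, 51 190,122, 54 167,109, 51 132, 85, 37
150 195,130, 59 193,128, 59 186,119, 56 164, 94, 43 114, 44, 18  94, 21, 10 102, 24,  8 140, 66, 28 179,107, 48 197,128, 60 182,118, 52 145, 93, 41
151 181,123, 61 178,120, 58 166,103, 50 142, 73, 33 105, 35, 19  92, 19,  7 102, 29, 13 129, 58, 25 171,102, 45 192,126, 56 187,123, 55 158,104, 47
152 145,101, 57 143,100, 60 136, 89, 54 114, 61, 37  97, 42, 30  94, 32, 23  93, 34, 24 114, 59, 33 145, 90, 44 166,111, 54 166,110, 52 149,100, 46
153 104, 82, 59 106, 84, 61 104, 78, 56  97, 67, 50  88, 59, 48  88, 52, 43  86, 56, 44  96, 68, 50 109, 76, 47 117, 84, 52 123, 87, 52 117, 84, 50
```

Run:
```python
from h import *
c=load('side0');T=load('top1')
ex=np.array([.9987,.0503,0]);ey=np.array([-.0503,.9987,0]);p=onz(T,338.3,177.7,.041)
a=np.array(proj(c,p));print(p,a,'ex',np.array(proj(c,p+.01*ex))-a,'ey',np.array(proj(c,p+.01*ey))-a,'z -10',np.array(proj(c,p-[0,0,.01]))-a)
# tab centre in both (closed) -> bias between cameras
pt=onz(T,334.9,165.2,.041); print('tab top->side pred',proj(c,pt),'seen',wcent(c['image'],(250,143,260,152),'y')[:2])
im=c['image']
for v in range(143,154): print(v,' '.join('%3d,%3d,%3d'%tuple(im[v,u]) for u in range(249,260)))
for hyp,v in(('A',178.45),('B',177.7)):
    for u in(338.3,342.5): print(hyp,u,proj(c,onz(T,u,v-(u-338.3)*.032,.041)))
```

```text
[ 0.62800337 -0.27028855  0.041     ] [267.28636779 147.41002758] ex [-3.00529028 -0.38321328] ey [-0.56029931  1.69589424] z -10 [-0.09293084  2.53446761]
tab top->side pred (np.float64(254.18692578117435), np.float64(147.24491870043525)) seen (np.float64(254.10880829015545), np.float64(147.80310880829015))
143 192,128, 60 191,125, 55 192,126, 56 196,130, 58 201,136, 61 203,136, 61 207,139, 61 207,139, 62 208,140, 62 204,136, 60 203,136, 64
144 190,126, 57 189,124, 54 192,126, 55 195,130, 57 200,134, 58 203,137, 58 208,140, 62 210,143, 63 210,141, 65 205,138, 63 204,137, 61
145 191,128, 59 190,125, 56 193,129, 58 197,133, 60 201,136, 58 206,140, 57 211,144, 63 212,144, 63 209,141, 63 208,141, 62 206,136, 63
146 188,124, 54 188,125, 54 192,127, 57 198,134, 56 205,145, 50 206,149, 45 208,147, 51 211,144, 62 211,144, 65 209,142, 63 204,136, 61
147 184,121, 53 187,123, 54 193,129, 57 197,138, 48 199,147, 33 191,141, 21 195,137, 33 208,143, 58 211,145, 63 211,145, 65 204,137, 60
148 186,123, 56 188,124, 56 192,128, 55 188,132, 46 176,130, 20 163,118, 13 170,121, 33 193,132, 56 209,142, 6
[... 297 characters left out ...]

151 146,115, 79 152,118, 80 131,104, 74  78, 72, 73  39, 48, 65  31, 41, 59  36, 43, 60  65, 57, 54 116, 80, 45 164,112, 52 173,118, 57
152 102, 86, 68 101, 84, 65  79, 70, 63  47, 57, 70  31, 44, 65  31, 43, 61  36, 44, 58  62, 52, 50  99, 67, 33 125, 88, 43 135, 99, 60
153  86, 75, 60  72, 63, 56  50, 49, 56  32, 43, 60  31, 42, 61  34, 44, 64  34, 41, 56  61, 48, 44  92, 66, 32 100, 77, 44 100, 81, 59
A 338.3 (np.float64(268.02479452436467), np.float64(147.53094764259654))
A 342.5 (np.float64(268.77685824626826), np.float64(145.23965241609747))
B 338.3 (np.float64(267.28636778792435), np.float64(147.41002758450773))
B 342.5 (np.float64(268.04411492812545), np.float64(145.11982787307835))
```

```bash
python3 -m creep '{"jaw":[1,1,1,1,1,1,1,1,1,1],"translation":[[0,0.001,0],[0,0.001,0],[0,0.001,0],[0,0.001,0],[0,0,0],[0,0,0],[0,0,0],[0,0,0],[0,0,0],[0,0,0]],"roll":[0,0,0,0,0,0,0,0,0,0]}' 45
python3 - <<'E'
from h import *
plan([.493,-.213,.01],2.9)
c=snap('top','top10');im=c['image'];
for v in range(173,183): print(v,' '.join('%3d,%3d,%3d'%tuple(im[v,u]) for u in range(333,344)))
c2=snap('side','side10');i2=c2['image']
for v in range(143,155): print(v,' '.join('%3d,%3d,%3d'%tuple(i2[v,u]) for u in range(262,274)))
a=cv2.resize(im[164:190,322:352,::-1],None,fx=20,fy=20,interpolation=cv2.INTER_NEAREST)
b=cv2.resize(i2[138:164,252:282,::-1],None,fx=13,fy=20,interpolation=cv2.INTER_NEAREST)
s=np.hstack([cv2.resize(a,(400,347)),cv2.resize(b,(400,347))])
s=np.clip(255*(s/255.)**0.6,0,255).astype(np.uint8); cv2.imwrite('pics/z17.png',s)
E
```

```text
time_s: 22.75
tcp_pos: [0.453, -0.2151, 0.0108]
eef_rot: [-96.6, 89.7, -3.7]
contact_force: [10.6, 0.1, -11.1]
gripper_width: 0.0127
pos [ 453.  -215.1   10.8] R cols x [ 0.005 -0.    -1.   ] y [-0.999 -0.051 -0.005] z [-0.051  0.999 -0.001]
jaw axis world ang -177.09, need dworld -0.01 => roll rad 0.0001 (tool x down)
tool shift mm [  1.  -40.    0.1] j6 5.8 F [ 10.6   0.1 -11.1] w 12.7 t 22.75
173 142,133,114 156,145,123 149,142,120 138,129,110 142,133,112 152,142,120 146,134,112 123, 90, 54 123, 91, 54 122, 91, 53 124, 91, 55
174 140,131,114 148,140,118 149,141,118 137,128,109 139,130,108 152,143,121 146,134,113 113, 85, 52 120, 88, 51 120, 87, 48 123, 90, 52
175 143,131,101 145,134,104 153,140,110 137,126, 99 140,127,102 148,131,111 145,124,105 112, 77, 51 126, 84, 48 124, 83, 48 124, 91, 52
176 140,122, 69 156,131, 67 152,129, 64 144,119, 49 139,113, 57 128, 85, 71 140, 87, 71 126, 62, 40 128, 58, 33 126, 66, 36 124, 92, 52
177 112, 96, 55 160,125, 10 162,127, 10 160,125, 10 153,117, 10 106, 15, 10 129, 21, 14 131, 25, 19 130, 23, 15 128, 44, 22 121, 89, 35
178  64, 69, 76 135,1
[... 1734 characters left out ...]
 156,109, 42 145,104, 25 126, 87, 18 109, 56, 24 141, 71, 36 185,114, 52 212,143, 66 218,149, 69 219,149, 69
151 122, 82, 41 121, 81, 42 114, 79, 50 105, 82, 60  97, 78, 49  87, 68, 45  78, 52, 47 109, 62, 44 164,102, 50 202,133, 60 211,142, 65 214,145, 66
152 119, 89, 57 106, 80, 52  81, 67, 59  57, 58, 71  49, 52, 65  47, 50, 62  48, 46, 60  78, 57, 51 130, 85, 45 169,113, 54 181,121, 59 192,128, 60
153 108, 91, 68  94, 77, 62  59, 56, 59  38, 47, 67  31, 43, 67  32, 45, 66  42, 47, 60  71, 56, 45 108, 76, 37 124, 88, 49 130, 93, 55 146,102, 61
154  91, 78, 65  76, 69, 63  45, 51, 61  32, 43, 64  33, 43, 66  35, 45, 66  44, 46, 54  76, 58, 40 103, 74, 40  98, 76, 54  96, 78, 61 102, 82, 62
```

View pics/z17.png

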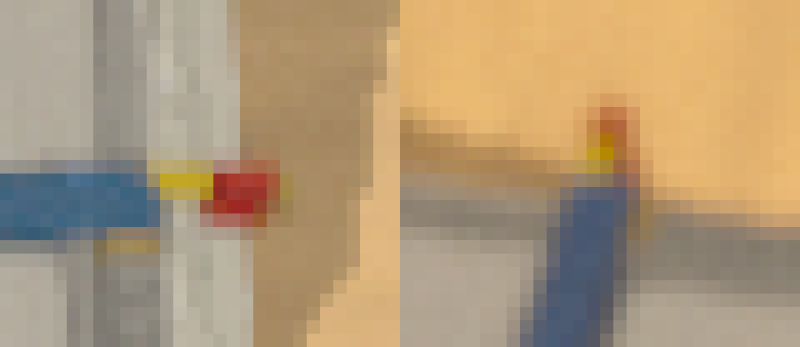

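Run:
```python
from h import *
out=[]
for n,(u,v) in(('side5',(257,138)),('side1',(257,138)),('top1',(328,167)),('top6',(328,167))):
    im=load(n)['image'][v:v+20,u:u+20,::-1]
    a=cv2.resize(im,None,fx=19,fy=19,interpolation=cv2.INTER_CUBIC); out.append(np.clip(255*(a/255.)**0.6,0,255).astype(np.uint8))
cv2.imwrite('pics/z18.png',cv2.resize(np.vstack([np.hstack(out[:2]),np.hstack(out[2:])]),(600,600)))
im=load('side5')['image']
for v in range(143,156): print(v,' '.join('%3d,%3d,%3d'%tuple(im[v,u]) for u in range(262,274)))
```

```text
143 225,155, 71 227,159, 74 231,162, 75 230,161, 72 230,162, 75 229,161, 74 231,163, 75 233,165, 79 233,165, 77 234,166, 78 233,168, 77 233,168, 78
144 229,161, 76 230,161, 75 231,161, 75 230,161, 77 230,158, 74 230,156, 72 231,158, 72 233,163, 75 233,165, 78 234,167, 77 234,167, 78 233,165, 78
145 228,158, 72 229,160, 73 230,160, 75 229,158, 74 228,145, 65 229,130, 58 230,133, 59 231,148, 67 233,162, 75 233,164, 74 234,168, 79 232,165, 74
146 229,160, 75 231,164, 77 229,159, 74 228,149, 69 227,123, 54 228, 86, 38 227, 93, 41 228,131, 58 231,157, 73 233,166, 76 233,166, 77 233,167, 77
147 228,159, 71 229,160, 75 229,159, 75 224,139, 65 216, 96, 43 211, 49, 18 210, 65, 26 215,112, 46 230,157, 71 232,165, 76 233,166, 78 234,167, 78
148 228,159, 73 229,161, 76 226,154, 69 215,131, 60 189, 75, 34 175, 33, 12 180, 53, 19 207,109, 48 229,153, 72 232,164, 75 233,166, 78 234,167, 77
149 228,158, 74 228,157, 72 223,152, 71 205,127, 58 163, 67, 32 140, 26, 10 164, 43, 15 207, 94, 40 228,142, 64 232,164, 76 233,166, 79 233,167, 75
150 228,161, 76 225,155, 74 217,144, 67 197,115, 53 153, 57, 26 136, 20,  7 166, 32, 11 211, 78, 34 226,133, 61 232,161, 76 233,166, 76 233,167, 78
151 217,152, 81 215,152, 82 203,134, 69 182, 97, 52 150, 50, 29 147, 29, 18 172, 36, 20 208, 78, 35 224,131, 62 230,158, 75 234,167, 78 233,167, 78
152 195,150, 99 191,145, 99 184,130, 87 167, 99, 69 149, 75, 57 152, 61, 49 166, 69, 49 196,100, 60 219,142, 76 227,161, 83 230,166, 84 230,165, 82
153 169,144,115 173,145,116 168,135,108 155,118, 94 154,114, 96 156,108, 89 162,114, 94 185,134,100 206,156,105 206,158,102 213,162,102 214,161,101
154 155,135,114 156,138,117 157,138,119 152,133,111 155,132,111 158,134,110 161,137,116 169,145,117 176,149,115 177,150,119 188,159,124 185,158,121
155 153,139,115 154,139,117 157,142,120 155,139,117 154,138,115 154,136,114 153,138,114 154,137,115 151,134,112 158,141,118 166,149,123 163,146,122
```

View pics/z18.png

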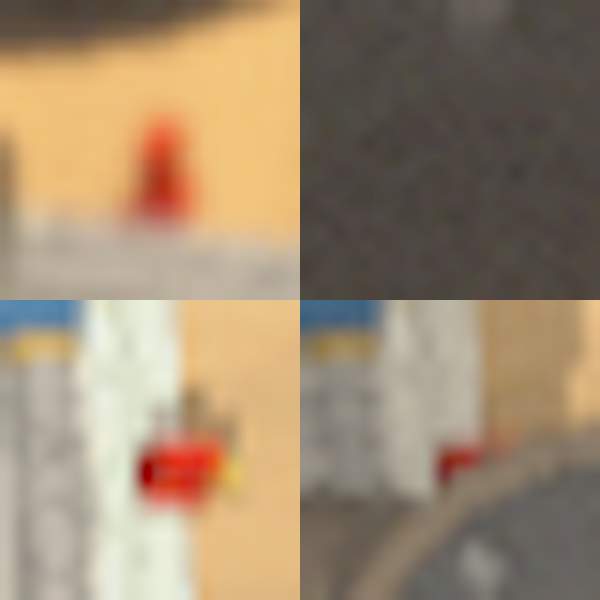

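Both views put the tab tip about half a millimetre short of level, so I'll pull 0.6 mm more.

```bash
python3 -m creep '{"jaw":[1,1,1,1,1,1,1,1,1,1],"translation":[[0,0.0003,0],[0,0.0003,0],[0,0,0],[0,0,0],[0,0,0],[0,0,0],[0,0,0],[0,0,0],[0,0,0],[0,0,0]],"roll":[0,0,0,0,0,0,0,0,0,0]}' 45
python3 - <<'E'
from h import *
plan([.493,-.213,.01],2.9)
c=snap('top','top11');im=c['image'];
for v in range(174,181): print(v,' '.join('%3d,%3d,%3d'%tuple(im[v,u]) for u in range(334,343)))
c2=snap('side','side11');i2=c2['image']
cv2.imwrite('pics/full_top.png',im[:,:,::-1]);cv2.imwrite('pics/full_side.png',i2[:,:,::-1])
E
```

```text
time_s: 23.85
tcp_pos: [0.4526, -0.2152, 0.0108]
eef_rot: [-96.6, 89.7, -3.7]
contact_force: [11.3, 0.8, -12.0]
gripper_width: 0.0127
pos [ 452.6 -215.2   10.8] R cols x [ 0.005 -0.    -1.   ] y [-0.999 -0.051 -0.005] z [-0.051  0.999 -0.001]
jaw axis world ang -177.09, need dworld -0.01 => roll rad 0.0001 (tool x down)
tool shift mm [  1.  -40.5   0.1] j6 5.8 F [ 11.3   0.8 -12. ] w 12.7 t 23.85
174 148,140,119 151,141,119 137,129,109 139,129,109 151,142,119 146,135,114 114, 83, 47 122, 88, 52 122, 89, 52
175 147,138,119 151,142,119 141,132,110 138,127,100 145,128,107 144,123,104 113, 76, 49 124, 82, 45 123, 84, 46
176 154,132, 87 153,132, 85 142,120, 69 139,113, 53 128, 85, 72 136, 83, 70 127, 60, 41 128, 59, 32 127, 66, 34
177 159,124, 10 159,124, 10 161,126, 10 152,116, 10 106, 17, 12 130, 17, 10 129, 20, 14 128, 20, 12 126, 40, 11
178 139,113, 20 153,125, 42 148,120, 37 132, 93, 10  95, 20, 14 114, 19, 11 113, 15, 16 108, 18, 11 115, 46, 16
179 101, 93, 69 145,133, 96 130,113, 78 106, 49, 19 114, 12, 10 117, 20, 12 112, 14, 10 100, 28, 14 107, 58, 29
180  93, 91, 86 152,141,120 133,122,104 120, 83, 70 131, 59, 50 128, 59, 45 122, 46, 34 111, 50, 30 121, 82, 45
```

View pics/full_side.png

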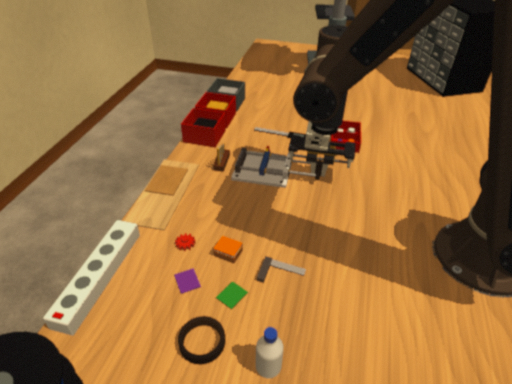

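View pics/full_top.png

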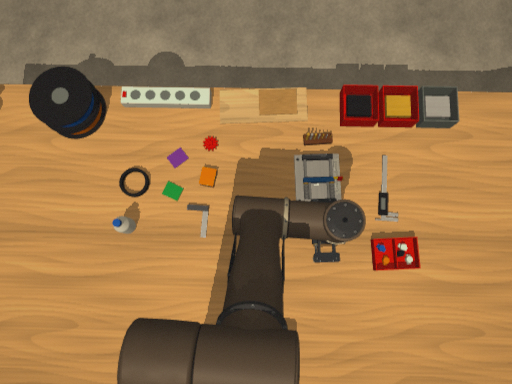

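Run:
```python
from h import *
o=[]
for n,(u,v) in(('top11',(192,158)),('side11',(208,230))):
    im=load(n)['image'][v:v+34,u:u+38,::-1]; a=cv2.resize(im,None,fx=10,fy=10,interpolation=cv2.INTER_NEAREST); o.append(np.clip(255*(a/255.)**0.6,0,255).astype(np.uint8))
cv2.imwrite('pics/z19.png',np.hstack(o))
a=load('top0')['image'].astype(int);b=load('top11')['image'].astype(int)
s=load('side0');S=load('side11')
o=[]
for c in(s,S): o.append(cv2.resize(c['image'][135:195,225:285,::-1],None,fx=6,fy=6,interpolation=cv2.INTER_CUBIC))
cv2.imwrite('pics/z20.png',np.hstack(o))
```

```text
(no output)
```

View pics/z19.png

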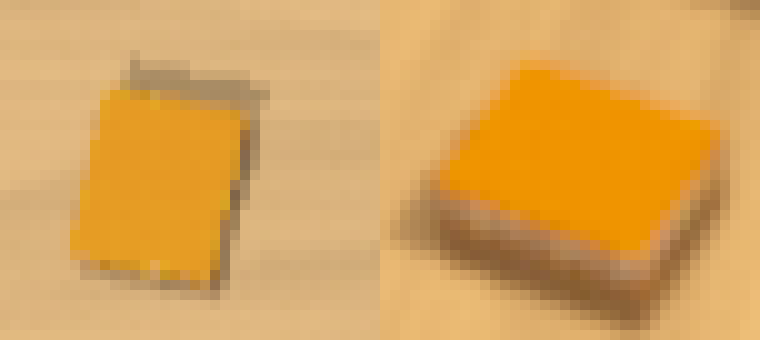

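View pics/z20.png

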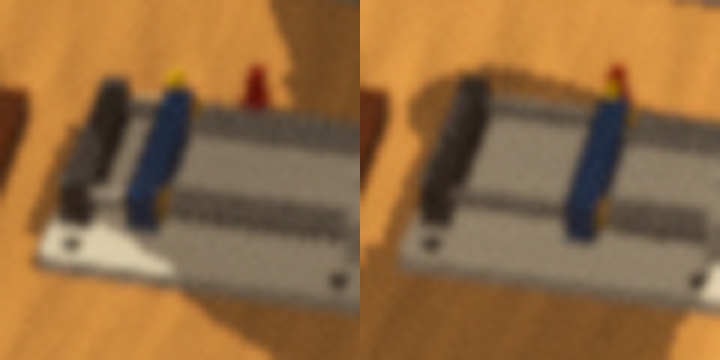

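The stack shows flush in both views. The yellow tab sits in line in front of the red pointer, and the bar is held steadily at 11 N. I'm handing in.

```bash
python3 -c "
from plant import *
print(close_job()); s=get_state(); print(s['time_s'],s['contact_force'],s['gripper_width'],s['tcp_pos'])"
```

```text
the job is handed in; nothing more can be done
None
the job is handed in; nothing more can be done
```

The three blanks are squared on the board. I handed the job in at about 24 s with the gripper still holding the bar and the jaw pulled open to the red cursor.

- **Stack:** I squeezed it along its y, then x, then y again. The fingers closed to 48.0, 57.9 and 48.0 mm, against 48 and 58 mm nominal. Both cameras show the edges flush on all sides. By the pictures the board moved about 2 mm while being squared, so it is essentially where it lay.
- **Jaw:** I took the bar from above and pulled smoothly to about 42 mm of opening, gripping at 45 N. At the last check the pull was about 11 N, as expected from the springs. The cursor and the other items looked undisturbed in the pictures.
- **Level with the cursor:** In both views the yellow tab is in line with the red pointer to within about 1 mm. The camera gives only about 3 mm per pixel here. My edge estimates ranged from level to about half a millimetre either side, so I cannot confirm it closer than that. After handing in I could read nothing further from the robot.

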